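# Each table piece onto its own coaster

## Task

Spare the concrete tabletop: stand each of the four pieces in the middle of the coaster of its own colour - the white jug on the white, the copper-coloured bowl on the copper, the green oil cruet on the green, and the glass jar with the black lid on the black. Carry them upright and set them down gently, without dropping them, and leave the fork and spoon lying where they are.

Things in the scene. Friction and masses are not known exactly. Their poses are not given: they have to be found in the camera images.
- jug_center (a point): White ceramic milk jug, open at the top, round, 70 mm high, 54 mm across at the foot, widening to 56 mm at 45 mm height, then drawn in to 46 mm at the rim, wall 4 mm. The point is on its axis, half-way up, 35 mm above its underside. z up; a loop handle stands out along its +y to 47 mm from the axis (8 mm thick, heights 14 to 62 mm) and a small lip along -y, to 32 mm from the axis, at the rim: its sides along its own x axis are free to grip. 0.15 to 0.31 kg. Stands at any yaw.
- bowl_center (a point): Small copper-coloured aluminium bowl, open at the top, round, 50 mm high, nearly straight sides: 60 mm across at the rim, 58 mm at 12 mm height, 46 mm at the foot, wall 3 mm. The point is on its axis, half-way up, 25 mm above its underside; z up. 0.08 to 0.17 kg.
- cruet_center (a point): Green glass oil cruet: a square body 46 by 46 mm and 64 mm high, faces square to its own x and y axes, then a short neck with a green stopper, 26 mm across, whose top is 90 mm above the underside. The point is on its axis, half-way up, 45 mm above the underside; z up. 0.17 to 0.35 kg. Stands at any yaw.
- jar_center (a point): Empty clear glass storage jar, round, 56 mm across up to 50 mm height, with a black screw-top lid (50 mm across, the top 15 mm of it); 70 mm high in all, closed. The point is on its axis, half-way up, 35 mm above its underside; z up. 0.15 to 0.31 kg.
- white_coaster: White round coaster for the jug: a disc 6 mm thick, 90 mm across, fixed to the table; origin at the centre of its underside, so its upper face is 6 mm above the origin; z up. It may lie in any of the eight places among the things to be carried.
- copper_coaster: Copper-coloured round coaster for the bowl: a disc 6 mm thick, 90 mm across, fixed to the table; origin at the centre of its underside, so its upper face is 6 mm above the origin; z up. It may lie in any of the eight places among the things to be carried.
- green_coaster: Green square coaster for the cruet: a slab 6 mm thick, 90 by 90 mm, fixed to the table; origin at the centre of its underside, so its upper face is 6 mm above the origin; z up. It may lie in any of the eight places among the things to be carried.
- black_coaster: Black round coaster for the jar: a disc 6 mm thick, 90 mm across, fixed to the table; origin at the centre of its underside, so its upper face is 6 mm above the origin; z up. It may lie in any of the eight places among the things to be carried.
- fork_center (a point): Bystander: steel fork, loose, lying flat on the table along its x axis, 190 mm long, 22 mm wide, 4 mm thick; the point is half-way along it and half-way up. To be left alone. A loose steel table knife of like size (4 mm thick) also lies among the things.
- spoon_center (a point): Bystander: steel spoon, loose, lying flat along its x axis, 187 mm long, 38 mm wide at the bowl end (+x), 4 mm thick; the point is 95 mm from the handle's end (-x), half-way up. To be left alone. All taller bystanders stand at least 0.08 m outside the area where the things and coasters lie.
There are look-alikes about, which are no part of the job. Leave any pink or purple look-alike of the black_coaster alone.

How it is judged (in metres and radians):
At the end, for the whole second after the job is handed in: Jug on the white, bowl on the copper, cruet on the green and jar on the black coaster: each within 13 mm of the coaster's centre (seen from above), standing on its upper face (height within 4 mm), upright within 0.1 rad and at rest; fork and spoon each within 30 mm of where they started (horizontal distance between jug_center and white_coaster below 0.013 m and z of jug_center in the frame of white_coaster between 0.037 and 0.045 m and angle between each of jug_center, bowl_center, cruet_center, jar_center's own z axis and vertical below 0.1 rad and linear speed of each of jug, bowl, cruet, jar below 0.02 m/s and horizontal distance between bowl_center and copper_coaster below 0.013 m and z of bowl_center in the frame of copper_coaster between 0.027 and 0.035 m and horizontal distance between cruet_center and green_coaster below 0.013 m and z of cruet_center in the frame of green_coaster between 0.047 and 0.055 m and horizontal distance between jar_center and black_coaster below 0.013 m and z of jar_center in the frame of black_coaster between 0.037 and 0.045 m and distance of each of fork_center, spoon_center from where it was at the start of the episode below 0.03 m); the robot touches nothing.
It fails at once if a piece is tipped over (leans more than 35 degrees) (angle between any of jug_center, bowl_center, cruet_center, jar_center's own z axis and vertical above 0.61 rad).
It fails at once if a piece is dropped or thrown (faster than 0.6 m/s out of the fingers) ((linear speed of jug above 0.6 m/s and contact force between jug and the fingers below 0.05 N) or (linear speed of bowl above 0.6 m/s and contact force between bowl and the fingers below 0.05 N) or (linear speed of cruet above 0.6 m/s and contact force between cruet and the fingers below 0.05 N) or (linear speed of jar above 0.6 m/s and contact force between jar and the fingers below 0.05 N)).
It also fails if it takes over 109 s, if anything falls off the work surface, if the arm or the gripper's body presses on something with over 40 N, if the wrist force passes 120 N, or if a joint passes its speed limit or range.

## Robot

A 7-joint arm with a two-finger parallel gripper is mounted at the origin on the work surface. World frame = base frame: x ahead of the robot, y to its left, z up, the work surface at z = 0. Lengths are in mm, angles in rad, forces in N, time in s.
With the tool pointing down it reaches from about 400 to 875 mm from the base axis. Payload 4.4 kg.
Tool frame: the origin (TCP) lies at the very end of the fingers, on their centre line; the grasp point (between the pads) lies 19 mm behind it; z points along the fingers, y is the line along which they close (so a half turn about z gives the same grasp; the last joint's range is limited). The gripper opens to 85 mm and grips with 20 to 120 N. Pads are 22 mm wide; open, the fingers measure 114 mm over their backs; the gripper's body (76 mm by 85 mm) begins 54 mm behind the grasp point. The pads swing forward as they close: fully open they stand 13 mm farther back than shut.
Start: joints at [1.039, 0.628, 0.038, 1.517, -0.027, 0.996, -0.02], TCP at [291.968, -580.752, 231.313] pointing down, gripper open.
Joint ranges: [-3.06, 3.06], [-0.37, 2.12], [-1.25, 1.32], [0.18, 2.47], [-1.1, 4.24], [0.23, 1.98], [-2.94, 2.94]. Speed limits (rad/s): [2.57, 2.57, 3.14, 3.14, 3.14, 3.14, 3.14].

## Interface

Orientations are given as [roll, pitch, yaw] about the fixed x, y, z axes, in that order (R = Rz(yaw) Ry(pitch) Rx(roll)).
In Python, from cell import sensors, get_image, camera_params, order gives the robot as it stands.
- The arm moves only by the shell command python3 -m inch 'ROWS' [OPENING]. ROWS is JSON, a list that holds one entry, the list of rows, each a list of 4 numbers: the shift along the tool's x, y, z in cm, then the turn about the tool's z in degrees. A call has 1 to 8 rows; each row is the pose to reach, as a shift and turn from the pose commanded when the call began, along the tool's axes at that moment; what a row does not reach only later rows make up. A row lasts 1/12 s, in which the tool goes at most 41.7 mm and 7.16 degrees, less where a joint would pass 70% of its speed; a pose out of reach is approached as far as the arm can. A call with a gripper value outside its range is refused whole. OPENING is the finger opening in cm, from 0 to 8.54, set as the call begins (- or left out, the last holds). The fingers move at their own pace and stop on an object; the grip force is fixed at half the most. Time passes only in rows, so rows that repeat a pose let the fingers close. It gives the time, the measured TCP pose, the force, the opening and the grip force at its end, in the units of the state.
- sensors.read_state(): the state, without advancing time (a new reading comes with each control period).
- get_image(name): name is "scene" or "side" or "wrist"; returns the picture (384x512x3 uint8, blue, green, red); there is no depth.
- camera_params(name): a dict with "mtx" (3x3 intrinsics, pixels), "rvec" (rotation vector, rad) and "tvec" (3), from world to camera coordinates, as OpenCV has them. Camera axes: x right, y down, z forward; pixel columns grow to the right and rows downward; lengths in mm; the calibration is good to about 2 mm. A picture is of the moment at which its call begins: read the wrist's pose just before it. camera_params takes no time and is no camera call; for the wrist camera it gives the pose at the moment of the call.
- order.finish_job(): hands the job in; it is judged then, once.
The state is a dict: "clock": time; "qpos": joint angles; "qd": joint speeds; "tau": joint torques, N m; "eef_pos": TCP position; "tool_rot": TCP orientation; "force": force on the tool from outside, world axes, zero at the start; "torque": the same for the moment, N m; "width": finger opening in mm; "gripper_force": force on a finger pad.
Only numpy, scipy, OpenCV 4.12 (cv2) and the standard library are available. Lean on these libraries where they do the work, as an engineer would, in place of code of your own. Each camera call takes 0.05 s, during which the arm holds its last target. There are 200 camera calls.

## Working session

There is one attempt and no reset: what is moved stays moved. The work goes in short steps, Python scripts to look and compute and a shell command to move; the robot and the scene stay as the last step left them, time stands still between calls to the robot, and variables do not carry over. Pictures are saved under pics/ and viewed, at most 15 in all, crops included, and the job is handed in when it is done.

```bash
ls; mkdir -p pics; python3 - <<'E'
from cell import sensors,get_image,camera_params
import cv2
print(sensors.read_state())
for n in("scene","side"):
    cv2.imwrite(f"pics/{n}0.png",cv2.resize(get_image(n),(800,600)))
    p=camera_params(n);print(n,p)
E
```

```text
pics
{'clock': 0.0, 'qpos': array([ 1.03922714,  0.62933027,  0.0384338 ,  1.51836938, -0.02699157,
        0.99631185, -0.02001916]), 'qd': array([-0.00117124,  0.00057381, -0.000135  ,  0.00095776,  0.00104486,
        0.0009609 ,  0.00129874]), 'tau': array([ 8.55784292e-04, -5.63401258e+01,  1.22627757e+00, -1.93448031e+01,
        1.09452812e-02,  1.03382368e-02, -1.60488327e-05]), 'eef_pos': array([ 291.66689039, -580.18340581,  230.39878603]), 'tool_rot': array([-3.13969177e+00,  2.67373008e-05,  4.65761202e-01]), 'force': array([ 0.15357817, -0.08595185, -0.04587028]), 'torque': array([-0.00758408,  0.00329461, -0.00390575]), 'gripper_force': 0.0, 'width': 85.34999833467093}
scene {'mtx': array([[432.5938775 ,   0.        , 253.19856826],
       [  0.        , 432.5938775 , 193.46551252],
       [  0.        ,   0.        ,   1.        ]]), 'rvec': array([ 2.4957838 ,  0.77453805, -0.21869261]), 'tvec': array([-354.21340362, -269.56923494, 1281.5152695 ])}
side {'mtx': array([[496.25865946,   0.        , 258.96117267],
       [  0.        , 496.25865946, 187.10245405],
       [  0.        ,   0.        ,   1.        ]]), 'rvec': array([ 0.09533701, -2.75331523,  1.41927751]), 'tvec': array([ 487.48758997,  105.15200668, 1480.17755405])}
```

View pics/scene0.png

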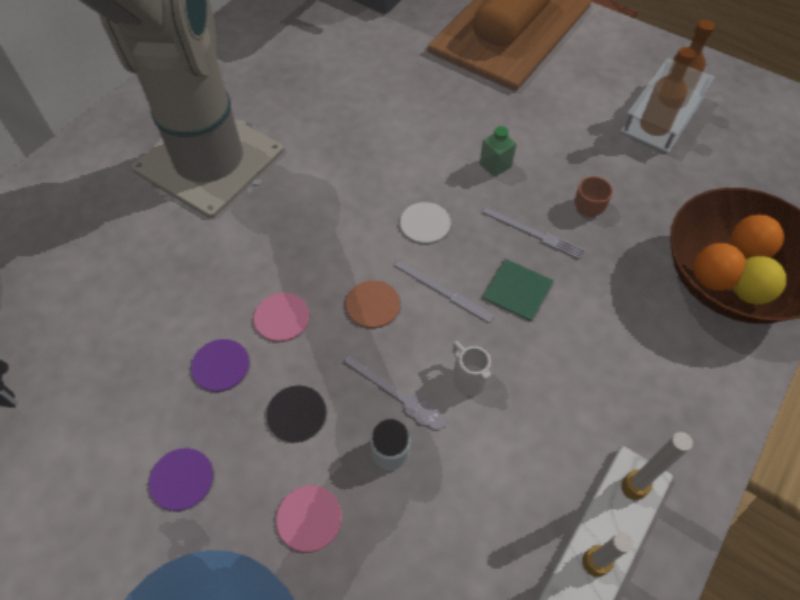

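View pics/side0.png

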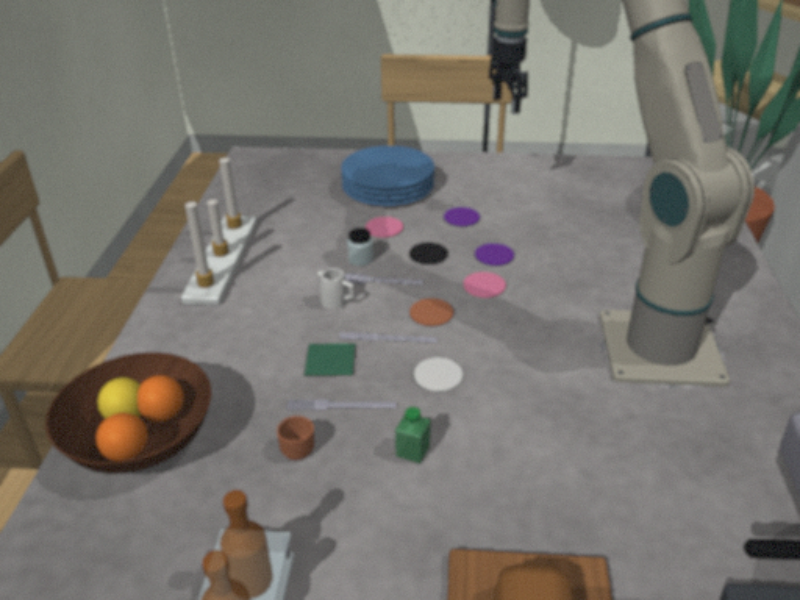

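The scene shows the white coaster (425,222), copper (373,304) and green square (518,290). The pieces are the cruet (498,152), bowl (594,196), jug (473,368) and jar (390,443). For the black coaster there are five discs: black (297,413), pink (281,317) and (310,518), purple (220,365) and (181,479). (297,413) is the only black one, so it fits, and I'll confirm it in a crop.

```bash
cat > h.py <<'E'
from cell import sensors,get_image,camera_params
import cv2,numpy as np
def ray(p,uv,z):
    R=cv2.Rodrigues(np.array(p["rvec"],float))[0];t=np.array(p["tvec"],float).ravel()
    c=-R.T@t;d=R.T@np.linalg.inv(p["mtx"])@np.array([uv[0],uv[1],1.])
    return c+d*(z-c[2])/d[2]
def proj(p,X):
    return cv2.projectPoints(np.array(X,float).reshape(-1,1,3),np.array(p["rvec"],float),np.array(p["tvec"],float),p["mtx"],None)[0].reshape(-1,2)
def blob(img,uv,tol):
    """connected region of like colour about a seed pixel, as mask"""
    lab=cv2.cvtColor(cv2.GaussianBlur(img,(3,3),0),cv2.COLOR_BGR2LAB).astype(int)
    s=lab[int(uv[1])-1:int(uv[1])+2,int(uv[0])-1:int(uv[0])+2].reshape(-1,3).mean(0)
    m=(np.linalg.norm((lab-s)*[.6,1.3,1.3],axis=2)<tol).astype(np.uint8)
    n,l=cv2.connectedComponents(m);return (l==l[int(uv[1]),int(uv[0])]).astype(np.uint8)
def centre(p,m,z):
    c=max(cv2.findContours(m,cv2.RETR_EXTERNAL,cv2.CHAIN_APPROX_NONE)[0],key=cv2.contourArea)[:,0]
    w=np.array([ray(p,q,z)[:2] for q in c],np.float32)
    (x,y),(a,b),th=cv2.minAreaRect(w);(cx,cy),r=cv2.minEnclosingCircle(w)
    return dict(px=c.mean(0).round(1),rect=np.round([x,y,a,b,th],1),circ=np.round([cx,cy,r],1))
E
python3 - <<'E'
from h import *
S={"scene":dict(white=(425,222,6),copper=(373,304,6),green=(518,290,6),black=(297,413,6),jar=(390,438,70),stop=(501,132,90),bowl=(594,190,50),jug=(474,360,70)),
"side":dict(white=(438,374,6),copper=(432,312,6),green=(330,359,6),black=(429,253,6),jar=(359,234,70),stop=(412,414,90),bowl=(297,428,50),jug=(330,280,70))}
for n in S:
    im=get_image(n);p=camera_params(n)
    for k,(u,v,z) in S[n].items():
        m=blob(im,(u*.64,v*.64),14);print(n,k,m.sum(),centre(p,m,z))
    if n=="scene": cv2.imwrite("pics/c1.png",cv2.resize(im[60:350,90:410],None,fx=2.05,fy=2.05,interpolation=cv2.INTER_CUBIC))
E
```

```text
scene white 630 {'px': array([271.8, 141.3]), 'rect': array([418.7, 106.1,  86.5,  86.1,  84.5]), 'circ': array([419.6, 106.8,  44.3])}
scene copper 770 {'px': array([238.7, 193.8]), 'rect': array([442. , -84.4,  84.9,  84. ,  34.4]), 'circ': array([441.9, -83.8,  43.6])}
scene green 1010 {'px': array([331.1, 185. ]), 'rect': array([624.2,  75.1,  90. ,  90.2,   4.6]), 'circ': array([624.2,  74.5,  60.8])}
scene black 1047 {'px': array([189. , 264.5]), 'rect': array([ 458.3, -306.4,   84.3,   87.3,   37.7]), 'circ': array([ 458.7, -306.3,   44.1])}
scene jar 385 {'px': array([249.2, 279.7]), 'rect': array([ 609. , -276.2,   42.9,   46.8,   34.5]), 'circ': array([ 609.1, -276.1,   24.9])}
scene stop 38 {'px': array([320.7,  83.6]), 'rect': array([453.7, 294. ,  19.6,  19.1,  34.4]), 'circ': array([454.4, 294.1,  10.8])}
scene bowl 433 {'px': array([379.2, 126.1]), 'rect': array([647.3, 283.2,  53.2,  92.8,  12.9]), 'circ': array([648.3, 283.5,  46.4])}
scene jug 168 {'px': array([303.6, 229.9]), 'rect': array([ 644.4, -109.2,   33.4,   33.5,   62.5]), 'circ': array([ 644.2, -109.1,   
[... 403 characters left out ...]
,  58.7])}
side black 215 {'px': array([273.6, 161.8]), 'rect': array([ 458. , -302.1,   77.7,   72.2,    3.4]), 'circ': array([ 458.6, -299.3,   40. ])}
side jar 70 {'px': array([229.9, 150.3]), 'rect': array([ 608.1, -263.3,   35.9,   47.8,   20.8]), 'circ': array([ 608.2, -263.2,   24.2])}
side stop 45 {'px': array([263.5, 264.2]), 'rect': array([454.7, 298.1,  17.2,  20.8,   3.7]), 'circ': array([454.4, 298.9,  11.4])}
side bowl 400 {'px': array([188.2, 278.7]), 'rect': array([638.7, 323.6,  55.2,  89.7,   9.8]), 'circ': array([640.9, 323.9,  45.2])}
side jug 36753 {'px': array([269.3, 264.1]), 'rect': array([ 642.1,   98. ,  703.7, 1495.9,   50.4]), 'circ': array([496.8, -76.9, 754.9])}
```

View pics/c1.png

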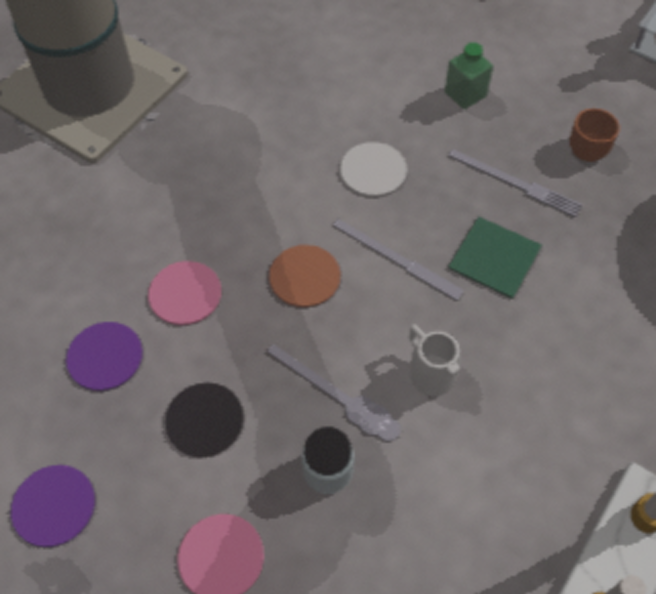

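The crop confirms the black disc (204,420 in the crop) as the black coaster, clearly different from the pink and purple ones. Next I'll compute the bystander, jug and bowl points, and add a helper for working out shifts.

```bash
cat >> h.py <<'E'
def go(x,y,z,yaw=None):
    """shift in tool axes (cm, deg) from the measured pose to a pose"""
    s=sensors.read_state();w=s["tool_rot"][2];d=np.array([x,y,z])-s["eef_pos"]
    tx=np.array([np.cos(w),np.sin(w),0]);ty=np.array([np.sin(w),-np.cos(w),0])
    a=0 if yaw is None else -(np.rad2deg(yaw-w)+90)%180-90
    if yaw is not None: a=(-(np.rad2deg(yaw-w))+90)%180-90
    return np.round([d@tx/10,d@ty/10,-d[2]/10,a],2)
E
python3 - <<'E'
from h import *
p=camera_params("scene")
f=lambda u,v,z,n:print(n,ray(p,(90+u/2.05,60+v/2.05),z)[:2].round())
f(270,349,2,"spoon handle");f(398,436,2,"spoon tip");f(352,418,2,"spoon bowl left edge");f(375,395,2,"spoon bowl right")
f(451,153,2,"fork");f(578,211,2,"fork tip");f(334,224,2,"knife");f(462,296,2,"knife2")
f(595,124,50,"bowl rim");f(438,349,70,"jug rim");f(418,330,60,"handle");f(456,369,70,"lip")
f(474,51,90,"stopper");f(470,70,64,"body top")
f(447,70,64,"body left");f(491,68,64,"body right");f(465,85,64,"front")
s=sensors.read_state();w=camera_params("wrist");R=cv2.Rodrigues(w["rvec"])[0];print("cam",-R.T@w["tvec"]-s["eef_pos"],R[2],w["mtx"][0,0])
print(go(609,-275,231))
E
```

```text
spoon handle [ 467. -191.]
spoon tip [ 652. -197.]
spoon bowl left edge [ 597. -208.]
spoon bowl right [ 603. -170.]
fork [493. 189.]
fork tip [680. 200.]
knife [428.   1.]
knife2 [620.   2.]
bowl rim [642. 303.]
jug rim [ 645. -110.]
handle [612. -97.]
lip [ 674. -120.]
stopper [458. 291.]
body top [461. 281.]
body left [435. 263.]
body right [483. 301.]
front [469. 253.]
cam [ 62.94784095  32.84466387 142.33417813] [-0.25082487 -0.12476085 -0.95995917] 267.8767180293602
[ 4.206e+01 -1.304e+01 -2.000e-02  0.000e+00]
```

```bash
python3 -m inch '[[[42.1,-13,0,-20],[42.1,-13,0,-20],[42.1,-13,0,-20],[42.1,-13,0,-20],[42.1,-13,0,-20],[42.1,-13,0,-20],[42.1,-13,0,-20],[42.1,-13,0,-20]]]' 8.5; python3 -c "
from h import *
print(go(609,-275,150))"
```

```text
clock: 0.87
eef_pos: [533.4, -348.3, 231.3]
tool_rot: [-3.141, 0.0, 0.815]
force: [1.1, -0.2, 0.5]
width: 85.4
gripper_force: 0.0
[10.51  0.47  8.13  0.  ]
```

```bash
python3 -m inch '[[[10,0.5,7,0],[10,0.5,7,0],[10,0.5,7,0],[10,0.5,7,0],[10,0.5,7,0],[10,0.5,7,0]]]'; python3 - <<'E'
from h import *
print(go(609,-275,15))
p=camera_params("wrist");im=get_image("wrist")
cv2.imwrite("pics/w1.png",im)
print(proj(p,[[609,-275,70],[458,-305,6]]))
E
```

```text
clock: 1.37
eef_pos: [604.2, -281.1, 161.1]
tool_rot: [-3.141, 0.001, 0.815]
force: [0.6, -0.6, 0.4]
width: 85.1
gripper_force: 0.0
[ 0.78 -0.07 14.61  0.  ]
[[255.07009665 183.8300439 ]
 [184.37127181 266.28166495]]
```

View pics/w1.png

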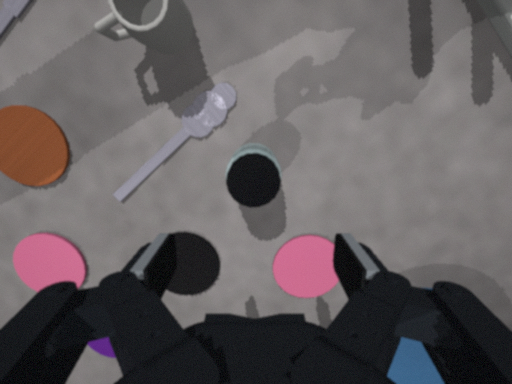

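Wrist view: the jar lid is at (254,179), the spoon head at (210,108) and the black coaster at (188,263). I'll measure the lid.

```bash
python3 - <<'E'
from h import *
p=camera_params("wrist");im=get_image("wrist")
for k in(10,16,22):
    c=centre(p,blob(im,(254,179),k),70);print(c)
x,y=c["circ"][:2];print(go(x,y,14))
E
```

```text
{'px': array([252.4, 179. ]), 'rect': array([ 609.5, -271.6,   46.5,   45.3,   46.5]), 'circ': array([ 609.6, -271.7,   23.8])}
{'px': array([252.3, 179.1]), 'rect': array([ 610. , -271.6,   47.4,   46.1,   46.5]), 'circ': array([ 609.6, -271.6,   24.2])}
{'px': array([252.5, 179. ]), 'rect': array([ 609.4, -271.7,   48.1,   46.4,   61.5]), 'circ': array([ 609.4, -271.7,   24.4])}
[ 1.17 -0.35 14.81  0.  ]
```

```bash
python3 -m inch '[[[1.1,-0.3,4,0],[1.1,-0.3,7,0],[1.1,-0.3,10,0],[1.1,-0.3,12,0],[1.1,-0.3,13.5,0],[1.1,-0.3,14.3,0],[1.1,-0.3,14.6,0],[1.1,-0.3,14.6,0]]]'; python3 -m inch '[[[0,0,0,0],[0,0,0,0],[0,0,0,0],[0,0,0,0],[0,0,0,0],[0,0,0,0]]]' 4.5; python3 -c "
from h import *
print(go(458.5,-305,110))"
```

```text
clock: 2.13
eef_pos: [610.1, -271.2, 15.8]
tool_rot: [3.141, -0.0, 0.814]
force: [0.2, -0.7, 0.4]
width: 85.1
gripper_force: 0.0
clock: 2.63
eef_pos: [611.3, -271.0, 17.3]
tool_rot: [3.139, -0.001, 0.815]
force: [-0.4, 0.1, 5.9]
width: 54.6
gripper_force: 63.2
[-12.95  -8.78  -9.27   0.  ]
```

```bash
python3 -m inch '[[[0,0,-0.5,0],[0,0,-1.5,0],[0,0,-3,0],[-1,-0.7,-5,0],[-3,-2,-6,0],[-5,-3.4,-6,0],[-7.5,-5,-6,0],[-10,-6.8,-6,0]]]'; python3 -m inch '[[[-1.8,-1.2,0,0],[-2.6,-1.8,0,0],[-2.9,-1.95,0,0],[-2.9,-1.95,0,0],[-2.9,-1.95,0,0]]]'; python3 - <<'E'
from h import *
print(go(458.5,-305,23.5))
p=camera_params("wrist");im=get_image("wrist");cv2.imwrite("pics/w2.png",im)
E
```

```text
clock: 3.3
eef_pos: [492.0, -297.1, 77.3]
tool_rot: [3.138, -0.001, 0.816]
force: [-0.4, -0.5, -3.0]
width: 54.3
gripper_force: 63.7
clock: 3.72
eef_pos: [460.1, -304.1, 76.0]
tool_rot: [3.139, -0.002, 0.816]
force: [0.7, 0.4, -1.1]
width: 54.6
gripper_force: 63.7
[-0.18 -0.06  5.25  0.  ]
```

View pics/w2.png

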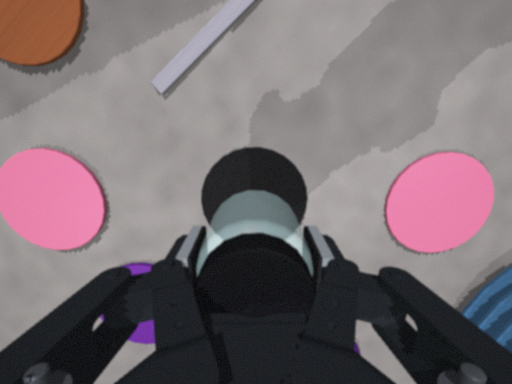

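The jar is held centred over the black coaster (255,195). Lowering now.

```bash
python3 -m inch '[[[-0.15,-0.05,1.5,0],[-0.15,-0.05,3,0],[-0.15,-0.05,4,0],[-0.15,-0.05,4.6,0],[-0.15,-0.05,4.9,0],[-0.15,-0.05,5.1,0],[-0.15,-0.05,5.2,0],[-0.15,-0.05,5.2,0]]]'
```

```text
clock: 4.43
eef_pos: [456.8, -305.1, 23.6]
tool_rot: [3.141, -0.0, 0.815]
force: [-0.4, 0.2, -1.0]
width: 54.9
gripper_force: 63.7
```

```bash
python3 -m inch '[[[0.1,0,0.05,0],[0.1,0,0.1,0],[0.1,0,0.1,0],[0.1,0,0.1,0]]]';python3 -m inch '[[[0,0,0.05,0],[0,0,0.1,0],[0,0,0.1,0],[0,0,0.1,0]]]'
```

```text
clock: 4.77
eef_pos: [457.3, -304.8, 23.3]
tool_rot: [3.14, 0.0, 0.815]
force: [-2.1, -0.3, 6.4]
width: 54.6
gripper_force: 64.4
clock: 5.1
eef_pos: [457.3, -304.8, 23.3]
tool_rot: [3.14, 0.0, 0.814]
force: [-3.0, 1.2, 14.6]
width: 54.6
gripper_force: 65.4
```

Contact is felt, so release and go up. Then on toward the jug, tool at z = 170.

```bash
python3 -m inch '[[[0,0,-0.1,0],[0,0,-0.1,0],[0,0,-0.1,0],[0,0,-0.1,0],[0,0,-0.1,0]]]' 8.5; python3 -m inch '[[[0,0,-2,0],[0,0,-5,0],[0,0,-9,0],[0,0,-13,0],[0,0,-15,0],[0,0,-15,0],[0,0,-15,0],[0,0,-15,0]]]'; python3 - <<'E'
from h import *
p=camera_params("wrist");im=get_image("wrist");u=proj(p,[[458,-305,70],[458,-305,6]])
print(u)
for k in(10,16): print(centre(p,blob(im,u[0],k),70))
cv2.imwrite("pics/w3.png",im)
# jug yaw: handle->lip direction
print("jug", np.rad2deg(np.arctan2(-97+120,612-674)),go(645,-110,165))
E
```

```text
clock: 5.52
eef_pos: [457.1, -304.2, 22.1]
tool_rot: [-3.141, -0.0, 0.815]
force: [0.5, -0.1, -0.6]
width: 85.1
gripper_force: 0.0
clock: 6.18
eef_pos: [456.4, -303.9, 171.4]
tool_rot: [-3.14, 0.0, 0.815]
force: [-0.2, 0.5, -0.3]
width: 85.0
gripper_force: 0.0
[[257.93696874 188.60479833]
 [257.31738551 173.36928245]]
{'px': array([256.8, 172.3]), 'rect': array([ 467.3, -296.5,   74.6,   66.4,   73.7]), 'circ': array([ 464.5, -296.5,   38.8])}
{'px': array([256.5, 172.4]), 'rect': array([ 464.5, -293.8,   75.6,   67.4,   15.5]), 'circ': array([ 464.6, -296.5,   39. ])}
jug 159.64677085193117 [27.05  0.46  0.59  0.  ]
```

View pics/w3.png

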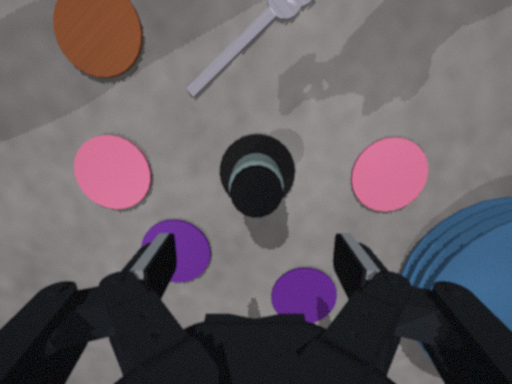

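The jar stands on the black coaster, its lid at (256,188) where expected. Next the jug: move over it and turn +67°.

```bash
python3 -m inch '[[[4,0,0,7],[8,0,0,14],[12,0,0,21],[16,0,0,28],[20,0.2,0,35],[24,0.4,0,42],[27,0.4,0,49],[27,0.4,0,56]]]' 7.2; python3 -m inch '[[[0,0,0,7],[0,0,0,11],[0,0,0,11],[0,0,0,11]]]'; python3 - <<'E'
from h import *
p=camera_params("wrist");im=get_image("wrist")
cv2.imwrite("pics/w4.png",im);print(proj(p,[[645,-110,70]]),go(645,-110,165,np.deg2rad(-20)))
E
```

```text
clock: 6.9
eef_pos: [649.3, -101.1, 169.5]
tool_rot: [-3.136, 0.0, -0.158]
force: [0.6, 1.5, -0.6]
width: 71.9
gripper_force: 0.0
clock: 7.23
eef_pos: [644.3, -110.3, 170.5]
tool_rot: [3.14, 0.003, -0.352]
force: [-0.2, -0.3, 0.3]
width: 72.1
gripper_force: 0.0
[[254.47088814 187.23350984]] [ 0.03 -0.07  0.59 -0.19]
```

View pics/w4.png

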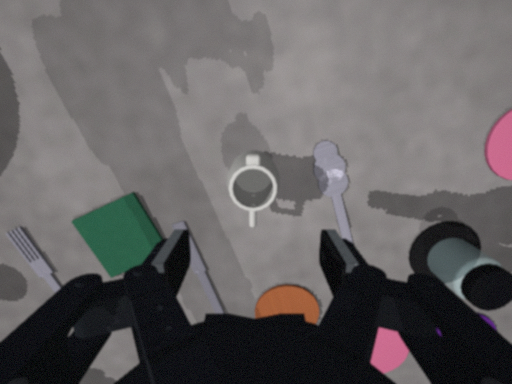

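Rim centre (253,188), lip (253,159), handle end (251,226): aligned with the tool, and the spoon at (330,170) is clear. Descend and grip.

```bash
python3 -m inch '[[[0,-0.1,4,0],[0,-0.1,8,0],[0,-0.1,11,0],[0,-0.1,13,0],[0,-0.1,14.5,0],[0,-0.1,15.2,0],[0,-0.1,15.2,0],[0,-0.1,15.2,0]]]'; python3 -m inch '[[[0,0,0,0],[0,0,0,0],[0,0,0,0],[0,0,0,0],[0,0,0,0],[0,0,0,0]]]' 4.5;python3 -m inch '[[[0,0,-0.5,0],[0,0,-1.5,0],[0,0,-3,0],[0,0,-5,0],[0,0,-6.5,0],[0,0,-7,0],[0,0,-7,0]]]'; python3 -c "
from h import *
print(go(419.5,106.6,88))"
```

```text
clock: 7.95
eef_pos: [645.7, -110.0, 20.5]
tool_rot: [-3.141, -0.0, -0.354]
force: [-0.1, 0.3, 0.5]
width: 71.9
gripper_force: 0.0
clock: 8.45
eef_pos: [646.9, -110.0, 22.2]
tool_rot: [-3.141, -0.003, -0.354]
force: [-0.4, 0.3, 7.0]
width: 53.2
gripper_force: 64.0
clock: 9.03
eef_pos: [646.6, -109.8, 92.2]
tool_rot: [-3.141, -0.003, -0.354]
force: [0.5, -1.0, -2.2]
width: 53.1
gripper_force: 63.3
[-28.81 -12.41   0.42   0.  ]
```

```bash
python3 -m inch '[[[-1,-0.4,0,0],[-3,-1.3,0,0],[-6,-2.6,0,0],[-9.5,-4.1,0,0],[-13,-5.6,0,0],[-16.5,-7.1,0,0],[-20,-8.6,0,0],[-23.2,-10,0,0]]]'; python3 -m inch '[[[-2.8,-1.2,0,0],[-4.4,-1.9,0,0],[-5.3,-2.3,0,0],[-5.6,-2.4,0,0],[-5.6,-2.4,0,0],[-5.6,-2.4,0,0]]]'; python3 - <<'E'
from h import *
print(go(419.5,106.6,28.5))
p=camera_params("wrist");im=get_image("wrist");cv2.imwrite("pics/w5.png",im);print(proj(p,[419.5,106.6,6]))
E
```

```text
clock: 9.7
eef_pos: [459.9, 65.9, 89.7]
tool_rot: [3.141, 0.002, -0.354]
force: [0.4, 1.3, -2.1]
width: 53.0
gripper_force: 63.3
clock: 10.2
eef_pos: [419.9, 105.7, 90.3]
tool_rot: [3.142, -0.002, -0.356]
force: [0.1, -0.3, -2.3]
width: 53.0
gripper_force: 63.3
[-0.06 -0.07  6.18  0.  ]
[[254.47778222 193.99673196]]
```

View pics/w5.png

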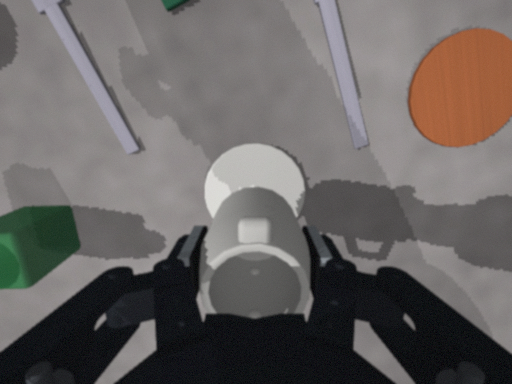

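The jug hangs centred over the white coaster, whose centre (254,192) matches the prediction. Lower until contact, then release.

```bash
python3 -m inch '[[[-0.05,-0.05,1.5,0],[-0.05,-0.05,3,0],[-0.05,-0.05,4.5,0],[-0.05,-0.05,5.4,0],[-0.05,-0.05,5.9,0],[-0.05,-0.05,6.1,0],[-0.05,-0.05,6.2,0],[-0.05,-0.05,6.2,0]]]'; python3 -m inch '[[[0,0,0.05,0],[0,0,0.1,0],[0,0,0.1,0]]]'
```

```text
clock: 10.92
eef_pos: [419.3, 106.0, 28.2]
tool_rot: [3.141, -0.001, -0.357]
force: [-0.4, 0.1, -2.1]
width: 53.0
gripper_force: 63.5
clock: 11.17
eef_pos: [419.4, 106.2, 28.1]
tool_rot: [-3.141, -0.002, -0.357]
force: [-1.5, -0.9, 8.4]
width: 53.2
gripper_force: 64.7
```

```bash
python3 -m inch '[[[0,0,-0.05,0],[0,0,-0.05,0],[0,0,-0.05,0],[0,0,-0.05,0],[0,0,-0.05,0]]]' 8; python3 -m inch '[[[0,0,-2,0],[0,0,-5,0],[0,0,-9,0],[0,0,-12,0],[0,0,-14,0],[0,0,-14,0],[0,0,-14,0]]]'; python3 - <<'E'
from h import *
p=camera_params("wrist");im=get_image("wrist");cv2.imwrite("pics/w6.png",im);print(proj(p,[[419.5,106.6,76],[419.5,106.6,6]]),go(642,303,168))
E
```

```text
clock: 11.58
eef_pos: [418.4, 107.3, 27.8]
tool_rot: [-3.141, -0.0, -0.355]
force: [-0.6, -0.0, 0.1]
width: 79.7
gripper_force: 0.0
clock: 12.17
eef_pos: [418.7, 107.9, 168.4]
tool_rot: [-3.14, -0.001, -0.353]
force: [-0.2, 0.2, -0.3]
width: 79.5
gripper_force: 0.0
[[256.41560835 189.33169054]
 [256.08642118 172.45130388]] [ 14.26 -26.08  -0.05   0.  ]
```

View pics/w6.png

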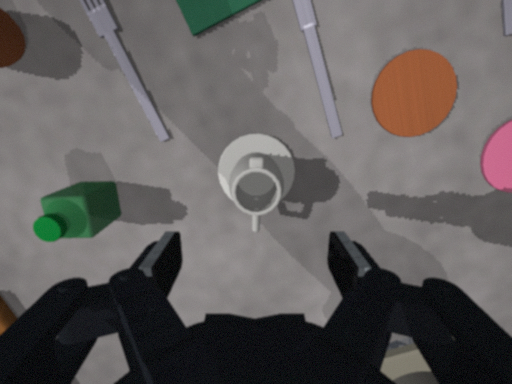

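The jug is upright on the white coaster, rim (256,192) against (256,189) expected. Now to the bowl.

```bash
python3 -m inch '[[[2,-3.6,0,0],[4,-7.2,0,0],[6,-10.8,0,0],[8,-14.4,0,0],[10,-18,0,0],[12,-21.6,0,0],[13.8,-25,0,0],[14.2,-26,0,0]]]' 8.5; python3 -m inch '[[[0,0,0,0],[0,0,0,0],[0,0,0,0]]]'; python3 - <<'E'
from h import *
p=camera_params("wrist");im=get_image("wrist");u=proj(p,[[642,303,50]])[0];print(u,go(642,303,168))
print(centre(p,blob(im,u,14),50))
# rim: reddish region
hsv=cv2.cvtColor(im,cv2.COLOR_BGR2HSV);b=im.astype(int)
m=((b[...,2]-b[...,0]>25)).astype(np.uint8);n,l,s,c=cv2.connectedComponentsWithStats(m);i=l[int(u[1]),int(u[0])];print(s[i])
m=(l==i).astype(np.uint8);print(centre(p,m,50))
E
```

```text
clock: 12.88
eef_pos: [644.0, 306.3, 164.1]
tool_rot: [-3.14, 0.001, -0.35]
force: [-0.0, 0.3, 0.2]
width: 85.6
gripper_force: 0.0
clock: 13.13
eef_pos: [640.5, 299.9, 166.2]
tool_rot: [3.139, 0.003, -0.357]
force: [0.1, 0.3, -0.4]
width: 84.8
gripper_force: 0.0
[251.3638847  183.10069807] [ 0.02 -0.33 -0.11  0.  ]
{'px': array([245.8, 181.7]), 'rect': array([645.4, 310. ,  44.2,  53.1,  61.6]), 'circ': array([643.3, 306.1,  26.9])}
[ 219  150   60   62 2880]
{'px': array([248.5, 181.1]), 'rect': array([643.7, 305.2,  60.3,  61.2,  24. ]), 'circ': array([644.7, 305.3,  31.6])}
```

```bash
python3 - <<'E'
from h import *
print(go(643.5,304.8,14))
E
```

```text
[ 0.1  -0.56 15.29  0.  ]
```

```bash
python3 -m inch '[[[0.1,-0.55,4,0],[0.1,-0.55,8,0],[0.1,-0.55,11,0],[0.1,-0.55,13,0],[0.1,-0.55,14.5,0],[0.1,-0.55,15.2,0],[0.1,-0.55,15.3,0],[0.1,-0.55,15.3,0]]]'; python3 -m inch '[[[0,0,0,0],[0,0,0,0],[0,0,0,0],[0,0,0,0],[0,0,0,0],[0,0,0,0]]]' 4.5;python3 -m inch '[[[0,0,-0.5,0],[0,0,-1.5,0],[0,0,-3,0],[0,0,-5,0],[0,0,-7.5,0],[0,0,-10,0],[0,0,-11,0],[0,0,-11,0]]]'; python3 -c "
from h import *
print(go(442,-83,125))"
```

```text
clock: 13.85
eef_pos: [645.1, 306.4, 15.8]
tool_rot: [-3.141, -0.001, -0.355]
force: [1.1, -1.3, -0.2]
width: 85.1
gripper_force: 0.0
clock: 14.35
eef_pos: [645.9, 306.7, 17.1]
tool_rot: [-3.14, -0.002, -0.354]
force: [-1.5, -0.5, 6.3]
width: 57.5
gripper_force: 64.7
clock: 15.02
eef_pos: [646.8, 307.1, 129.1]
tool_rot: [-3.137, -0.005, -0.354]
force: [0.3, 0.4, -1.0]
width: 57.5
gripper_force: 64.3
[-5.67 43.69  0.41  0.  ]
```

```bash
python3 -m inch '[[[-0.1,1,0,0],[-0.4,3,0,0],[-0.8,6,0,0],[-1.2,9.5,0,0],[-1.7,13,0,0],[-2.1,16.5,0,0],[-2.6,20,0,0],[-3,23.5,0,0]]]'; python3 -m inch '[[[-0.5,3.5,0,0],[-0.9,7,0,0],[-1.4,10.5,0,0],[-1.8,14,0,0],[-2.2,17,0,0],[-2.5,19,1,0],[-2.7,20.2,2,0],[-2.7,20.2,3,0]]]'; python3 -m inch '[[[0,0,1,0],[0,0,2,0],[0,0,2,0],[0,0,2,0]]]'; python3 - <<'E'
from h import *
print(go(442,-83,23))
p=camera_params("wrist");im=get_image("wrist");cv2.imwrite("pics/w7.png",im);print(proj(p,[442,-83,6]))
E
```

```text
clock: 15.68
eef_pos: [532.7, 95.6, 123.9]
tool_rot: [3.14, 0.002, -0.354]
force: [0.5, 0.0, -2.5]
width: 57.4
gripper_force: 64.3
clock: 16.35
eef_pos: [437.1, -86.3, 94.3]
tool_rot: [3.14, 0.001, -0.36]
force: [0.8, 0.6, -2.1]
width: 57.5
gripper_force: 64.4
clock: 16.68
eef_pos: [438.5, -83.3, 74.2]
tool_rot: [3.141, 0.002, -0.355]
force: [-0.7, 0.6, -1.6]
width: 57.6
gripper_force: 64.5
[ 0.32 -0.15  5.12  0.  ]
[[253.39271397 195.06032588]]
```

View pics/w7.png

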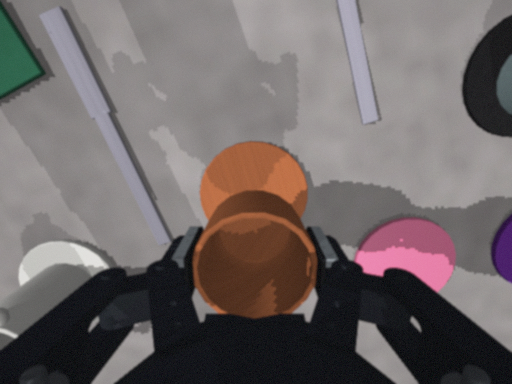

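The bowl is over the copper coaster (254,192), which matches the prediction. Lower, release and rise.

```bash
python3 -m inch '[[[0.3,-0.15,1.5,0],[0.3,-0.15,3,0],[0.3,-0.15,4,0],[0.3,-0.15,4.7,0],[0.3,-0.15,5,0],[0.3,-0.15,5.1,0],[0.3,-0.15,5.1,0]]]'; python3 -m inch '[[[0,0,0.05,0],[0,0,0.1,0],[0,0,0.1,0]]]'
```

```text
clock: 17.32
eef_pos: [442.9, -83.2, 24.1]
tool_rot: [3.142, -0.0, -0.355]
force: [-0.0, 0.2, -2.1]
width: 58.2
gripper_force: 64.5
clock: 17.57
eef_pos: [442.9, -83.1, 23.1]
tool_rot: [-3.141, -0.001, -0.354]
force: [0.3, -0.8, -0.6]
width: 57.5
gripper_force: 64.5
```

```bash
python3 -m inch '[[[0,0,0.05,0],[0,0,0.1,0],[0,0,0.1,0]]]'
```

```text
clock: 17.82
eef_pos: [443.0, -83.1, 23.0]
tool_rot: [-3.141, -0.001, -0.355]
force: [-1.6, 0.3, 12.7]
width: 57.8
gripper_force: 66.0
```

```bash
python3 -m inch '[[[0,0,-0.1,0],[0,0,-0.1,0],[0,0,-0.1,0],[0,0,-0.1,0],[0,0,-0.1,0]]]' 8.5; python3 -m inch '[[[0,0,-2,0],[0,0,-5,0],[0,0,-9,0],[0,0,-13,0],[0,0,-16,0],[0,0,-17,0],[0,0,-17,0],[0,0,-17,0]]]'; python3 - <<'E'
from h import *
p=camera_params("wrist");im=get_image("wrist");u=proj(p,[[442,-83,6]])[0];print(u,go(456,294,190))
b=im.astype(int);m=((b[...,2]-b[...,0]>25)).astype(np.uint8);n,l,s,c=cv2.connectedComponentsWithStats(m);i=l[int(u[1]),int(u[0])];print(s[i])
cv2.imwrite("pics/w8.png",im);print(proj(p,[[442,-83,56]]))
E
```

```text
clock: 18.23
eef_pos: [442.7, -83.0, 22.7]
tool_rot: [3.142, 0.0, -0.354]
force: [0.3, -0.0, -0.6]
width: 84.5
gripper_force: 0.0
clock: 18.9
eef_pos: [442.5, -82.4, 192.3]
tool_rot: [-3.141, 0.0, -0.354]
force: [-0.6, 0.2, -0.1]
width: 85.0
gripper_force: 0.0
[255.68145759 169.19579722] [-11.72 -35.79   0.17   0.  ]
[ 220  133   72   74 4093]
[[255.86710892 178.99993007]]
```

View pics/w8.png

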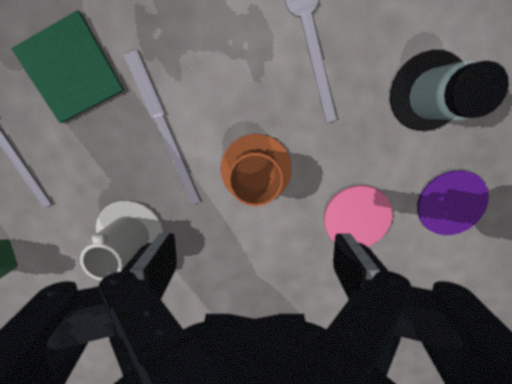

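The bowl sits centred, rim (257,178) against (256,179) expected. Now to the cruet.

```bash
python3 -m inch '[[[-1.2,-3.6,0,0],[-2.4,-7.2,0,0],[-3.6,-11,0,0],[-4.8,-14.8,0,0],[-6,-18.5,0,0],[-7.2,-22.2,0,0],[-8.4,-26,0,0],[-9.6,-29.5,0,0]]]'; python3 -m inch '[[[-1.1,-3.5,0,0],[-2,-6.2,0,0],[-2,-6.2,0,0],[-2,-6.2,0,0]]]'; python3 - <<'E'
from h import *
p=camera_params("wrist");im=get_image("wrist");u=proj(p,[[456,294,90],[456,294,64]]);print(u,go(456,294,190))
cv2.imwrite("pics/w9.png",cv2.resize(im[80:280,150:360],None,fx=2.8,fy=2.8))
E
```

```text
clock: 19.62
eef_pos: [453.7, 228.9, 190.5]
tool_rot: [3.139, 0.003, -0.354]
force: [0.4, 1.6, -0.0]
width: 85.3
gripper_force: 0.0
clock: 19.95
eef_pos: [456.4, 293.1, 190.1]
tool_rot: [3.138, 0.002, -0.351]
force: [-0.2, -1.8, 0.2]
width: 84.9
gripper_force: 0.0
[[254.04020069 188.63900257]
 [253.98081251 181.56385679]] [-0.17 -0.24  0.07  0.  ]
```

View pics/w9.png

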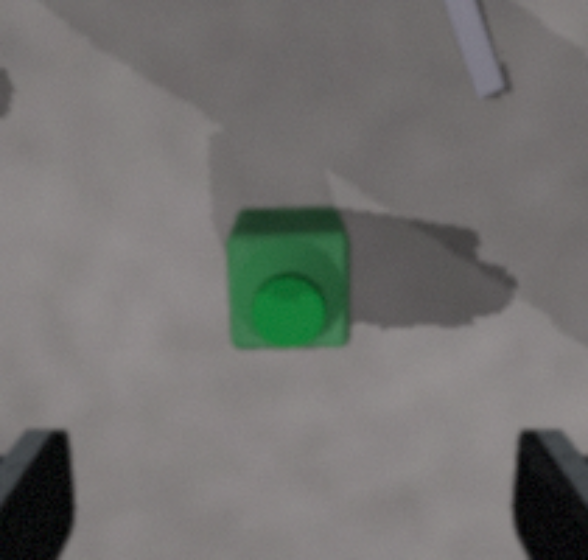

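The cruet seen from above: body top centred at crop (290,290), stopper (288,310), faces square to the tool, so no turn is needed.

```bash
python3 - <<'E'
from h import *
p=camera_params("wrist")
a=ray(p,(252.9,190.7),90);b=ray(p,(253.6,183.6),64);print(a,b);c=(a+b)/2;print(go(c[0],c[1],23))
E
```

```text
[454.78258865 293.85768642  90.        ] [454.42439664 293.25763969  64.        ]
[-0.29 -0.15 16.77  0.  ]
```

```bash
python3 -m inch '[[[-0.2,-0.1,4,0],[-0.2,-0.1,8,0],[-0.2,-0.1,11,0],[-0.2,-0.1,13.5,0],[-0.2,-0.1,15,0],[-0.2,-0.1,16,0],[-0.2,-0.1,16.4,0],[-0.2,-0.1,16.4,0]]]'; python3 -m inch '[[[0,0,0,0],[0,0,0,0],[0,0,0,0],[0,0,0,0],[0,0,0,0],[0,0,0,0],[0,0,0,0]]]' 3.5;python3 -m inch '[[[0,0,-0.5,0],[0,0,-1.5,0],[0,0,-3,0],[0,0,-5,0],[0,0,-7,0],[0,0,-8,0],[0,0,-8,0],[0,0,-8,0]]]'; python3 -c "
from h import *
print(go(624,76,105))"
```

```text
clock: 20.67
eef_pos: [456.2, 292.1, 28.2]
tool_rot: [3.14, 0.001, -0.357]
force: [-0.7, 0.0, 1.0]
width: 84.9
gripper_force: 0.0
clock: 21.25
eef_pos: [456.9, 294.1, 30.0]
tool_rot: [-3.14, -0.001, -0.354]
force: [-0.0, 0.3, 6.3]
width: 45.4
gripper_force: 60.9
clock: 21.92
eef_pos: [456.1, 294.0, 109.0]
tool_rot: [-3.141, -0.0, -0.354]
force: [-0.2, -0.1, -3.1]
width: 45.7
gripper_force: 61.6
[23.31 14.63  0.4   0.  ]
```

```bash
python3 -m inch '[[[0.8,0.5,0,0],[2.4,1.5,0,0],[4.9,3.1,0,0],[7.7,4.8,0,0],[10.5,6.6,0,0],[13.3,8.3,0,0],[16,10,0,0],[18.7,11.7,0,0]]]'; python3 -m inch '[[[2.3,1.4,0,0],[3.8,2.4,0,0],[4.6,2.9,0.5,0],[4.7,2.9,1.5,0],[4.7,2.9,2.5,0],[4.7,2.9,3,0],[4.7,2.9,3,0]]]'; python3 - <<'E'
from h import *
print(go(624,76,36))
p=camera_params("wrist");im=get_image("wrist");cv2.imwrite("pics/w10.png",im);print(proj(p,[624,76,6]))
E
```

```text
clock: 22.58
eef_pos: [591.2, 116.4, 107.4]
tool_rot: [3.14, 0.002, -0.356]
force: [0.2, 0.7, -2.8]
width: 45.2
gripper_force: 61.6
clock: 23.17
eef_pos: [622.5, 77.8, 76.1]
tool_rot: [3.141, 0.005, -0.352]
force: [-0.2, 0.2, -2.6]
width: 45.6
gripper_force: 61.5
[0.21 0.11 4.01 0.  ]
[[256.56733058 195.33676443]]
```

View pics/w10.png

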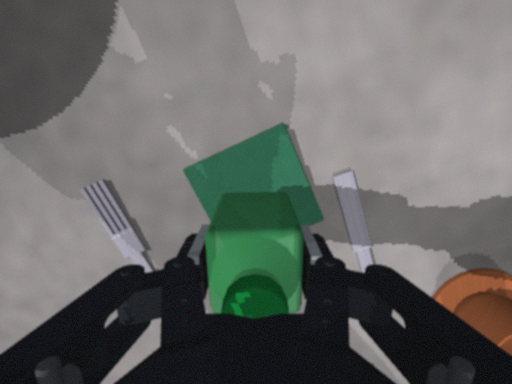

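The cruet is over the green coaster, with corners (185,170) and (322,218) and centre (253,194) as predicted. The knife (350,200) is near, so I'll open only to 6 cm on release.

```bash
python3 -m inch '[[[0.2,0.1,1.2,0],[0.2,0.1,2.4,0],[0.2,0.1,3.2,0],[0.2,0.1,3.7,0],[0.2,0.1,3.9,0],[0.2,0.1,4,0],[0.2,0.1,4,0]]]'; python3 -m inch '[[[0,0,0.05,0],[0,0,0.1,0],[0,0,0.1,0]]]'
```

```text
clock: 23.8
eef_pos: [626.7, 73.7, 38.7]
tool_rot: [3.142, -0.0, -0.355]
force: [-0.1, -0.1, -3.5]
width: 45.2
gripper_force: 61.6
clock: 24.05
eef_pos: [626.9, 73.9, 38.2]
tool_rot: [-3.141, -0.001, -0.354]
force: [-0.2, 0.3, -2.1]
width: 45.5
gripper_force: 61.6
```

```bash
python3 -m inch '[[[-0.2,-0.1,0.05,0],[-0.2,-0.1,0.1,0],[-0.2,-0.1,0.15,0],[-0.2,-0.1,0.15,0]]]';python3 -m inch '[[[0,0,0.05,0],[0,0,0.05,0],[0,0,0.05,0]]]'
```

```text
clock: 24.38
eef_pos: [625.0, 75.6, 36.3]
tool_rot: [-3.142, 0.0, -0.354]
force: [-0.1, -0.7, -1.7]
width: 45.3
gripper_force: 61.6
clock: 24.63
eef_pos: [625.1, 75.5, 36.1]
tool_rot: [-3.141, -0.0, -0.355]
force: [-0.4, 0.2, 1.2]
width: 45.0
gripper_force: 61.8
```

```bash
python3 -m inch '[[[0,0,0,0],[0,0,0,0],[0,0,0,0],[0,0,0,0],[0,0,0,0]]]' 6; python3 -m inch '[[[0,0,-1,0],[0,0,-3,0],[0,0,-6,0],[0,0,-10,0],[0,0,-14,0],[0,0,-17,0],[0,0,-17,0],[0,0,-17,0]]]';python3 -m inch '[[[-4,0,-4,0],[-8,0,-8,0],[-12,0,-12,0],[-12,0,-12,0],[-12,0,-12,0]]]'; python3 - <<'E'
from h import *
for n in("wrist","scene"):
    p=camera_params(n);im=get_image(n)
    print(n,proj(p,[[458.5,-305,76],[419.5,106.6,76],[442,-83,56],[624,75.5,96]]).round(1).tolist())
    cv2.imwrite(f"pics/{n}9.png",im)
im=cv2.resize(im,(800,600));cv2.imwrite("pics/end.png",im)
E
```

```text
clock: 25.05
eef_pos: [625.3, 75.4, 35.9]
tool_rot: [-3.141, -0.0, -0.355]
force: [-0.1, -0.5, -0.4]
width: 59.8
gripper_force: 0.0
clock: 25.72
eef_pos: [626.3, 75.3, 208.6]
tool_rot: [-3.139, -0.004, -0.355]
force: [-0.3, 0.8, -0.7]
width: 60.2
gripper_force: 0.0
clock: 26.13
eef_pos: [509.8, 119.4, 328.7]
tool_rot: [-3.138, 0.001, -0.351]
force: [-0.0, -0.3, -1.0]
width: 59.9
gripper_force: 0.0
wrist [[557.2, 88.9], [283.0, 210.0], [393.2, 153.2], [257.0, 68.1]]
scene [[185.3, 251.6], [272.9, 124.6], [238.2, 182.8], [336.9, 164.3]]
```

View pics/wrist9.png

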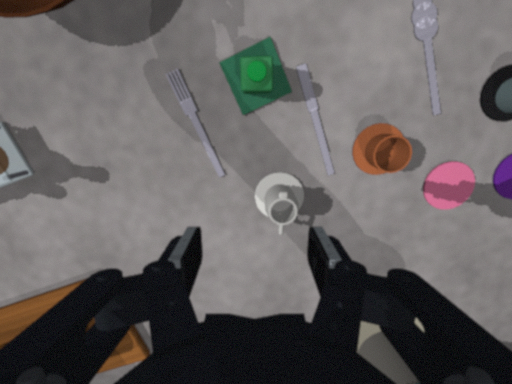

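View pics/end.png

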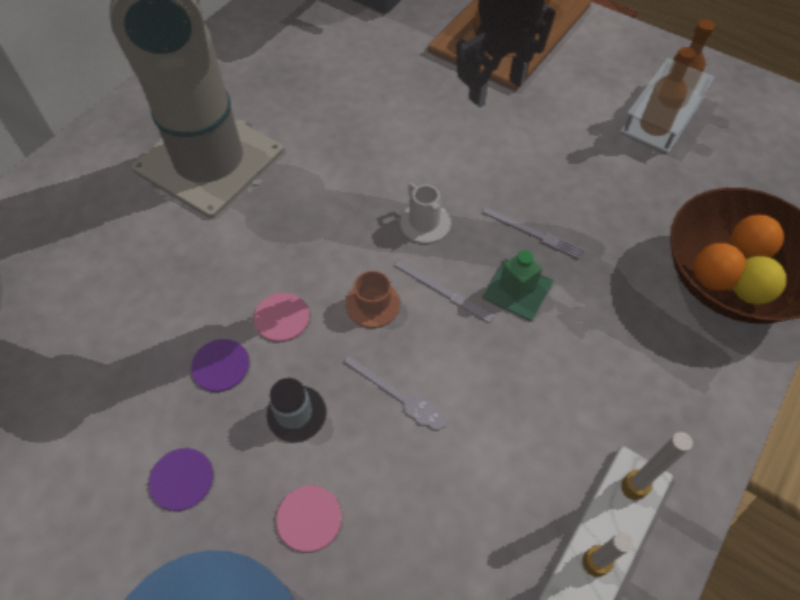

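The final views show every piece centred. In scene pixels at full size: jar top (185,251), jug (273,125), bowl (239,183), cruet (336,165), all within about 1 px of the predictions. The fork and spoon have not moved.

```bash
python3 -c "
from cell import order
print(order.finish_job())"
```

```text
the job is handed in; nothing more can be done
None
```

I handed the job in at about 26 s: in the last images all four pieces stand upright and centred on the coasters of their own colour, and the fork and spoon are where they started; no verdict came back.

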